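Chock the storage tube on the sloping puzzle board and draw the fence away

ROBOT

A 6-joint arm with a two-finger parallel gripper is mounted at the origin on the work surface. World frame = base frame: x ahead of the robot, y to its left, z up, the work surface at z = 0. Lengths are in mm, angles in rad, forces in N, time in s.
With the tool pointing down it reaches from about 350 to 950 mm from the base axis. Payload 17.4 kg.
Tool frame: the origin (TCP) lies at the very end of the fingers, on their centre line; the grasp point (between the pads) lies 19 mm behind it (r.grasp_offset is the distance from the TCP to the grasp point, in mm); z points along the fingers, y is the line along which they close (so a half turn about z gives the same grasp; the last joint's range is limited). The gripper opens to 93 mm and grips with 3 to 60 N. Pads are 15 mm wide; open, the fingers measure 128 mm over their backs; the gripper's body (75 mm by 188 mm) begins 65 mm behind the grasp point.
Start: joints at [-1.353, 0.116, 1.442, -0, 1.584, -0.038], TCP at [170.778, -653.045, 218.646] pointing down, gripper open.
Joint ranges: [-2.83, 2.83], [-0.83, 2.19], [0.07, 2.5], [-1.14, 4.28], [0.01, 3], [-2.97, 2.97]. Speed limits (rad/s): [1.89, 1.89, 2.22, 3.14, 3.14, 3.14].

INTERFACE

Orientations are given as [roll, pitch, yaw] about the fixed x, y, z axes, in that order (R = Rz(yaw) Ry(pitch) Rx(roll)).
In Python, from rig import r gives the robot as it stands.
- The arm moves only by the tool drive_tool, never from a script. Its argument "steps" is a list of rows, each an object with "xyz": the shift along the tool's x, y, z in m, a list of three; "dr": the turn, a rotation vector about the tool's x, y, z in degrees, a list of three; "fingers": the opening, from -1 (shut) to 1 (fully open). A call has 1 to 10 rows; each row shifts and turns the commanded pose from where the row before left it, along the tool's axes as they then stand; what a row does not reach is not made up. A row lasts 1/8 s, in which the tool goes at most 62.5 mm and 10.7 degrees, less where a joint would pass 70% of its speed; a pose out of reach is approached as far as the arm can. A call is refused whole if a number of a shift passes 0.0625 or a number of a turn 10.7, either way. A call with a gripper value outside its range is refused whole. The fingers move at their own pace and stop on an object; "force" is the grip in N (left out, the last holds). Time passes only in rows, so rows that do not move let the fingers close. It gives the time, the measured TCP pose, the force, the opening and the grip force at its end, in the units of the state.
- r.get_state(): the state, without advancing time (a new reading comes with each control period).
- r.grab_frame(name): name is "side" or "top" or "wrist"; returns the picture (400x640x3 uint8, blue, green, red); there is no depth.
- r.get_calibration(name): a dict with "fov_y" (degrees; the focal length in pixels is half the picture's height over the tangent of half this angle, whatever the lens; pixels are square), "cx", "cy" (the principal point, pixels), "position" and "orientation" of the camera in the world. Camera axes: x right, y up, looking along -z (the intrinsics and any distortion apply to the point x, -y, -z); pixel columns grow to the right and rows downward; lengths in mm; the calibration is good to about 2 mm. A picture is of the moment at which its call begins: read the wrist's pose just before it. get_calibration takes no time and is no camera call; for the wrist camera it gives the pose at the moment of the call.
- r.hand_in(): hands the job in; it is judged then, once.
Trained networks look in the newest picture that a camera, given by its name, has taken for a name from the list of things; names that differ only in an ending like _2 or _b are one class to them, and where a whole thing is asked for, a point or a joint stands for the part that bears it (a point fixed in the world has none). Each returns a list of dicts, best first, with "confidence" (0 to 1); they miss things now and then, are a little off and sometimes report something else, mostly with a low value. They report only what shows in the picture. A call takes as long as a camera call. They do not tell look-alikes from the thing itself.
- r.outline_of(label, camera): "pixels" (400x640 bool, what is visible of it) and "rect" ([centre column, centre row, width, height] in pixels, round what is visible of it).
- r.pinpoint(label, camera): "at" ([column, row] in pixels: a listed point, or the origin of a listed thing).
The state is a dict: "time": time; "qpos": joint angles; "joint_vel": joint speeds; "joint_torque": joint torques, N m; "tool_pos": TCP position; "ee_rot": TCP orientation; "force": force on the tool from outside, world axes, zero at the start; "torque": the same for the moment, N m; "gripper_width": finger opening in mm; "grip_force": force on a finger pad.
Only numpy, scipy, OpenCV 4.12 (cv2) and the standard library are available. Lean on these libraries where they do the work, as an engineer would, in place of code of your own. Each camera call takes 0.05 s, during which the arm holds its last target. There are 200 camera calls.

TASK

Chock the card tube that lies on the sloping puzzle board so that it cannot roll: set the loose wooden wedge on the board between the two fence posts, near the middle of the tube, and push it sloping face first under the tube's low side until the tube is hard up against the top rail and the wedge is firmly nipped, without denting the thin card. Then draw the sliding fence all the way down the board and let go, so that the wedge alone keeps the tube tight against the rail; do not handle the tube itself and leave the mug, carton and sorting tray where they are.

Things in the scene. Friction and masses are not known exactly. Their poses are not given: they have to be found in the camera images.
- easel: Fixed wooden puzzle board, 320 x 320 mm, brown face, navy edge, sloping 9 degrees. Origin at table height under its centre; x level, pointing uphill; y level, across the slope; z up. Its face is at z = 40 mm + 0.158 x. Near the high end a wooden rail 20 mm thick, 46 mm tall, is clamped square to the face across the whole board. The jigsaw pieces along the sides are stuck flat.
- rail_limit (a point): Point on the board's face, mid width, 125 mm up the slope from the middle. Axes as easel. The rail is adjustable: its downhill side stands anywhere from 0 to 24 mm downhill of this point, clamped firmly, and no reading tells where; it must be felt or seen. A tube tight against the rail has its centre 30 mm downhill of the rail's side along the slope, 30 mm off the face.
- tube: Card tube, white end caps, 60 mm diameter, 210 mm long, 0.3 to 0.5 kg, lying across the slope. Origin at its centre, y along it. It starts against the two fence posts, 3 to 33 mm short of the rail. Rolling it to the rail with the wedge takes 1 to 2 N; once it is there, a firm nip is a push of 6 to 10 N up the slope. The card dents if the wedge presses it with more than 16 N.
- wedge: Loose wooden wedge, 57 mm long (x), 40 wide (y), 36 tall, 60 g. Origin: centre of its underside; x points to the toe (3 mm thick, x = +28.5). Flat top from x = -28.5 to -4.5, then a 45 degree face down to the toe. Starts flat on the table; pinch it across y at x = -16.5. Touching the tube with its face, its origin is about 41 mm downhill of the tube's centre along the slope.
- fence_knob (a point): Centre of the top of the fence's upright knob: 30 mm wide (y), 20 thick, top 51 mm off the board's face. x up the slope, y across, z off the face. The wooden fence is a U lying on the face: crossbar under the knob (17 tall, 18 thick, 188 wide) and two arms (14 wide, 17 tall, centred 87 mm either side) running uphill to posts 41 mm tall, whose uphill faces are 100.5 mm uphill of the knob.
- fence (a joint): How far the fence has slid down the slope: 0 is its highest position, 0.08 m its lower stop. Starts at 0 to 0.006 m, stays where it is left, drags with about 3 N.
- mug: White mug, 80 mm diameter, 92 mm tall, on the table. Origin at the centre of its foot. Bystander.
- carton: Closed jigsaw carton, 190 x 270 x 50 mm, on the table. Origin at the centre of its underside. Bystander.
- sort_tray: White sorting tray, 120 x 160 x 26 mm, on the table. Origin at the centre of its underside. Bystander.
Not all that is in view belongs to the job. Several things have the shape of the wedge; the one meant has the colours described above. Leave any pink look-alike of the tube alone.

How it is judged:
By the outcome, as a careful person would: the job done as asked, in the order asked, and still so for the second after the job is handed in, with the robot touching nothing.
It also fails if it takes over 58 s, if anything falls off the work surface, if the arm or the gripper's body presses on something with over 40 N, if the wrist force passes 120 N, or if a joint passes its speed limit or range.

## Working session

There is one attempt and no reset: what is moved stays moved. The work goes in short steps, Python scripts to look and compute and a tool call to move; the robot and the scene stay as the last step left them, time stands still between calls to the robot, and variables do not carry over. Pictures are saved under pics/ and viewed, at most 10 in all, crops included, and the job is handed in when it is done.

Besides the shell and the picture viewer there is one more tool, called after "Call:" as a command line: name --argument value ..., lists and objects as JSON in quotes. drive_tool: Moves the arm, as the interface text tells. Its arguments: {"type":"object","properties":{"steps":{"type":"array"},"force":{"type":"number"}},"required":["steps"]}

```bash
mkdir -p pics; ls
python3 - <<'E'
from rig import r
import cv2
s=r.get_state(); print(s['time'],s['tool_pos'],s['ee_rot'],s['gripper_width'],s['force'])
for c in('top','side'):
    cv2.imwrite(f'pics/{c}0.png',r.grab_frame(c)); print(c,r.get_calibration(c))
    for l in('easel','tube','wedge','fence_knob','mug','carton','sort_tray'):
        for f in (r.pinpoint,):
            for d in f(l,c): print(l,d)
E
```

```text
pics
0.0 [ 170.70954258 -652.83792357  217.92033608] [-3.14045149e+00 -6.88798867e-06  2.55759810e-01] 92.90545025933368 [ 0.41485452 -0.16763329 -0.25364039]
top {'fov_y': 53.290553143580865, 'cx': 317.7648547387763, 'cy': 202.81205840857433, 'position': array([ 441.02443181,  -66.10341504, 1054.80340128]), 'orientation': array([ 0.0802713 , -0.02388056, -1.58757676])}
easel {'at': [217.3, 176.9], 'confidence': 0.95}
tube {'at': [181.5, 307.5], 'confidence': 0.95}
tube {'at': [183.4, 172.9], 'confidence': 0.79}
wedge {'at': [397.9, 230.8], 'confidence': 0.85}
wedge {'at': [366.5, 191.6], 'confidence': 0.82}
wedge {'at': [358.9, 238.5], 'confidence': 0.62}
wedge {'at': [356.4, 136.7], 'confidence': 0.21}
fence_knob {'at': [241.8, 174.3], 'confidence': 0.6}
mug {'at': [357.6, 136.3], 'confidence': 0.97}
carton {'at': [446.7, 159.4], 'confidence': 0.79}
sort_tray {'at': [430.5, 302.2], 'confidence': 0.71}
side {'fov_y': 53.95794355587434, 'cx': 317.962293491925, 'cy': 197.8652526305537, 'position': array([133.69604784, 600.25671829, 899.70883856]), 'orientation': array([ 0.7513654 , -0.0101381 , -2.63855344])}
easel {'at': [208.2, 284.3], 'confidence': 0.71}
easel {'at': [242.0, 263.2], 'confidence': 0.56}
tube {'at': [219.4, 259.7], 'confidence': 0.79}
tube {'at': [242.4, 263.4], 'confidence': 0.68}
tube {'at': [337.4, 345.7], 'confidence': 0.61}
tube {'at': [333.8, 130.6], 'confidence': 0.35}
wedge {'at': [363.7, 171.2], 'confidence': 0.8}
wedge {'at': [326.4, 178.6], 'confidence': 0.74}
wedge {'at': [355.9, 199.5], 'confidence': 0.73}
mug {'at': [283.2, 168.6], 'confidence': 0.74}
carton {'at': [334.0, 131.0], 'confidence': 0.58}
sort_tray {'at': [423.2, 178.7], 'confidence': 0.68}
```

View pics/top0.png

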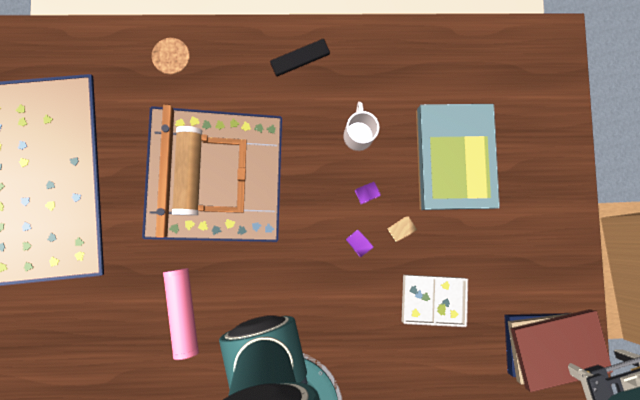

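View pics/side0.png

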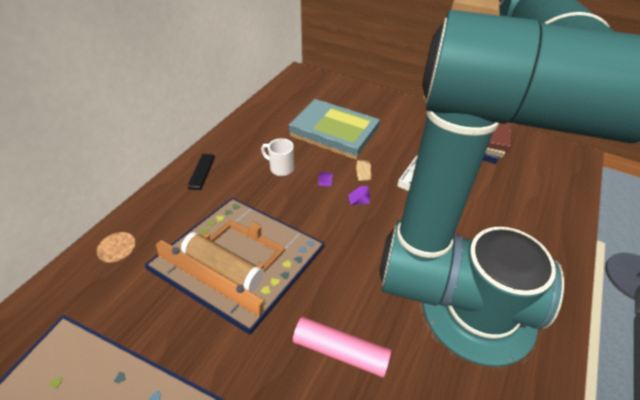

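Run:
```python
import cv2
im=cv2.imread('pics/top0.png')
cv2.imwrite('pics/crop0.png',cv2.resize(im[90:330,135:435],None,fx=2.5,fy=2.5,interpolation=cv2.INTER_CUBIC))
```

```text
(no output)
```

View pics/crop0.png

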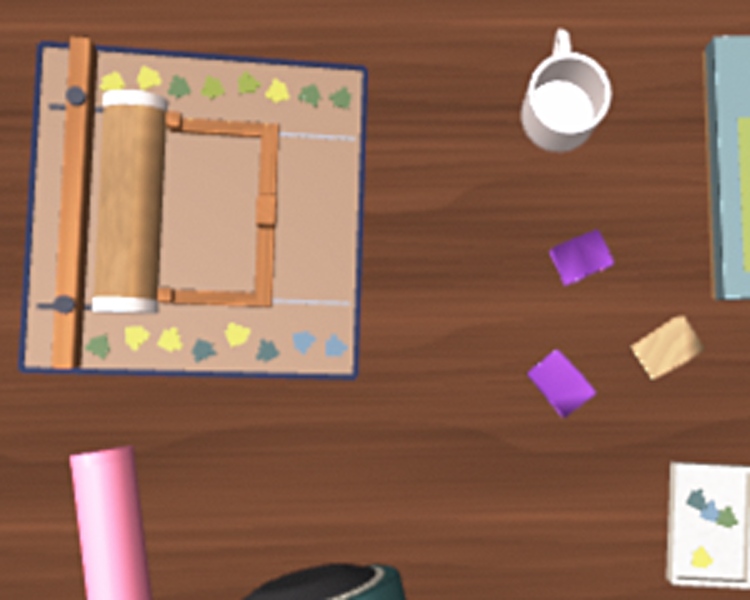

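The crop shows three wedge shapes: purple at (367,192), purple at (359,243) and natural wood at (402,229). The wooden one fits the description. The real tube is the card one on the board at (187,172); the pink one at (181,313) is the look-alike. Uphill is to the left in the image (about world +y).

```bash
cat > h.py <<'E'
import numpy as np, cv2
from scipy.spatial.transform import Rotation as R
from scipy.optimize import least_squares
from rig import r
def cam(c):
    k=r.get_calibration(c); return k,200/np.tan(np.radians(k['fov_y']/2)),R.from_euler('xyz',k['orientation']).as_matrix()
def proj(c,P,C=None):
    k,f,M=C or cam(c); q=(np.atleast_2d(P)-k['position'])@M
    return np.c_[k['cx']+f*q[:,0]/-q[:,2], k['cy']-f*q[:,1]/-q[:,2]]
def ray(c,uv,z,C=None):
    k,f,M=C or cam(c); d=M@np.array([(uv[0]-k['cx'])/f,-(uv[1]-k['cy'])/f,-1])
    return k['position']+d*(z-k['position'][2])/d[2]
S=np.radians(9)
def board(p,s,y,n=0):  # s along slope from middle, y across, n off the face -> world
    p=np.asarray(p); c,si=np.cos(S),np.sin(S)
    l=np.array([s*c-n*si,y,40+s*si+n*c]); cy,sy=np.cos(p[2]),np.sin(p[2])
    return np.array([p[0]+cy*l[0]-sy*l[1],p[1]+sy*l[0]+cy*l[1],l[2]])
E
python3 - <<'E'
from h import *
cr=np.array([(42,43),(367,67),(356,377),(22,369)])/2.5+[135,90]
sy=[(160,1),(-160,1),(-160,-1),(160,-1)]
# image up = world? check: world dir of image
print('px up ->',ray('top',(317,100),0)-ray('top',(317,200),0),'px left',ray('top',(217,200),0)-ray('top',(317,200),0))
for sg in(1,-1):
    f=lambda p:(np.array([proj('top',board(p,s,160*sg*t))[0] for s,t in sy])-cr).ravel()
    o=least_squares(f,[440,150,1.57]); print(sg,o.x,o.fun.round(1))
    if o.cost<60: p=o.x; np.save('easel.npy',p)
for c,l in(('top','wedge'),('side','wedge')):
    r.grab_frame(c)
    for d in r.pinpoint(l,c): print(c,d['at'],ray(c,d['at'],0).round(1))
for n in(('carton',50),('mug',0),('sort_tray',0)): print(n,ray('top',{'carton':(457,157),'mug':(357,138),'sort_tray':(435,301)}[n[0]],n[1]))
E
```

```text
px up -> [272.161924    -4.52552547   0.        ] px left [  3.88048154 264.14044971   0.        ]Traceback (most recent call last):
  File "<stdin>", line 8, in <module>
    return func(*args, **kwargs)
    result = trf(vector_fun.fun, vector_fun.jac, x0, f0, J0, lb, ub, ftol, xtol,
                 gtol, max_nfev, x_scale, loss_function, tr_solver,
                 tr_options.copy(), verbose, callback=callback_wrapped)
    return trf_no_bounds(
        fun, jac, x0, f0, J0, ftol, xtol, gtol, max_nfev, x_scale,
        loss_function, tr_solver, tr_options, verbose, callback=callback)
    J = jac(x)
    self._update_jac()
    ~~~~~~~~~~~~~~~~^^
    self.J = self.jac_wrapped(xp_copy(self.x), f0=self.f)
             ~~~~~~~~~~~~~~~~^^^^^^^^^^^^^^^^^^^^^^^^^^^^
    J, dct = approx_derivative(
             ~~~~~~~~~~~~~~~~~^
        self.fun,
        ^^^^^^^^^
    ...<2 lines>...
        **self.finite_diff_options,
        ^^^^^^^^^^^^^^^^^^^^^^^^^^^
    )
    ^
    J, _nfev = _dense_difference(fun_wrapped, x0, f0, h,
               ~~~~~~~~~~~~~~~~~^^^^^^^^^^^^^^^^^^^^^^^^
             
[... 198 characters left out ...]
ls]
                                    ^^^^^^^
    f = np.atleast_1d(self.fun(x, *self.args, **self.kwargs))
                      ~~~~~~~~^^^^^^^^^^^^^^^^^^^^^^^^^^^^^^
    return np.atleast_1d(self.fun(x))
                         ~~~~~~~~^^^
    return self.f(x, *self.args, **self.kwargs)
           ~~~~~~^^^^^^^^^^^^^^^^^^^^^^^^^^^^^^
  File "<stdin>", line 7, in <lambda>
  File "h.py", line 8, in proj
    k,f,M=C or cam(c); q=(np.atleast_2d(P)-k['position'])@M
               ~~~^^^
  File "h.py", line 6, in cam
    k=r.get_calibration(c); return k,200/np.tan(np.radians(k['fov_y']/2)),R.from_euler('xyz',k['orientation']).as_matrix()
ValueError: time passes only in moves, steps and waits
```

Run:
```python
from h import *
C=cam('top')
cr=np.array([(42,43),(367,67),(356,377),(22,369)])/2.5+[135,90]
sy=[(160,-160),(-160,-160),(-160,160),(160,160)]
f=lambda p:(np.array([proj('top',board(p,s,t),C)[0] for s,t in sy])-cr).ravel()
o=least_squares(f,[500,200,1.57]); p=o.x; print(p,o.fun.round(1)); np.save('easel.npy',p)
from itertools import product
# points in the crop -> board s,y at height n
def onb(uv,n):
    g=lambda q:proj('top',board(p,q[0],q[1],n),C)[0]-uv
    return least_squares(g,[0,0]).x
full=lambda a:np.array(a)/2.5+[135,90]
for nm,a,n in(('railtop near R',(92,40),46),('railtop far R',(78,367),46),('knob top',(266,209),51),('post top',(174,120),41),('post low',(166,294),41),('tube crest hi',(134,92),60),('tube lo',(126,311),60),('tube right edge',(163,200),30)):
    print(nm,onb(full(a),n).round(1))
for c in('top','side'):
    D=cam(c); r.grab_frame(c)
    for d in r.pinpoint('wedge',c): print(c,d['at'],ray(c,d['at'],0,D).round(1))
for nm,uv,z in(('carton',(457,157),50),('mug',(357,138),0),('tray',(435,301),0),('arm',(402,229),18)): print(nm,ray('top',uv,z,C).round())
# wedge top outline corners
for a in((631,347),(685,316),(703,345),(655,379)): print('w',full(a),ray('top',full(a),18,C).round())
print(r.get_state()['time'])
```

```text
[597.49449867 168.30964669   1.52818982] [ 1.2  1.4 -1.6  1.6 -1.3 -1.5  1.5 -1.4]
railtop near R [ 106.8 -156.5]
railtop far R [102.7 159.5]
knob top [-65.5   0.6]
post top [ 27.  -84.3]
post low [26.4 87.2]
tube crest hi [  63.2 -104.6]
tube lo [ 60.  105.7]
tube right edge [34.8 -6.2]
top [356.4, 240.3] [ 424.6 -193.1    0. ]
top [397.1, 230.5] [ 448.6 -302.     0. ]
top [368.4, 191.5] [ 553.8 -228.4    0. ]
side [361.5, 174.5] [ 456.  -304.6    0. ]
side [356.6, 200.6] [ 420.3 -189.4    0. ]
side [324.4, 180.2] [ 550.7 -220.2    0. ]
carton [ 634. -452.   50.]
mug [ 699. -202.    0.]
tray [ 263. -396.    0.]
arm [ 452. -311.   18.]
w [387.4 228.8] [ 453. -273.   18.]
w [409.  216.4] [ 485. -331.   18.]
w [416.2 228. ] [ 454. -348.   18.]
w [397.  241.6] [ 420. -297.   18.]
1.0
```

```bash
cat >> h.py <<'E'
def plan(pos,M,n,fing=None):
    """print rows taking the tool from where it stands to pos (mm), rotation M"""
    s=r.get_state(); p=np.array(s['tool_pos']); A=R.from_euler('xyz',s['ee_rot']).as_matrix()
    rv=R.from_matrix(A.T@M).as_rotvec(degrees=True)/n; dp=(np.asarray(pos)-p)/n/1000
    for i in range(n):
        B=A@R.from_rotvec(rv*i,degrees=True).as_matrix()
        print({'xyz':(B.T@dp).round(4).tolist(),'dr':rv.round(2).tolist()})
    print('dist',np.linalg.norm(dp)*n*1000)
def down(yaw): return R.from_euler('xyz',[np.pi,0,yaw]).as_matrix()
E
python3 - <<'E'
from h import *
plan([450,-295,200],down(np.radians(121)),10)
k=r.get_calibration('wrist');s=r.get_state()
A=R.from_euler('xyz',s['ee_rot']).as_matrix()
print(A.T@(k['position']-s['tool_pos']), (A.T@R.from_euler('xyz',k['orientation']).as_matrix()).round(2))
E
```

```text
{'xyz': [0.0361, -0.0276, 0.0019], 'dr': [0.0, 0.0, -10.63]}
{'xyz': [0.0405, -0.0204, 0.0019], 'dr': [0.0, 0.0, -10.63]}
{'xyz': [0.0436, -0.0126, 0.0019], 'dr': [0.0, 0.0, -10.63]}
{'xyz': [0.0452, -0.0043, 0.0019], 'dr': [0.0, 0.0, -10.63]}
{'xyz': [0.0452, 0.0041, 0.0019], 'dr': [0.0, 0.0, -10.63]}
{'xyz': [0.0437, 0.0123, 0.0019], 'dr': [0.0, 0.0, -10.63]}
{'xyz': [0.0407, 0.0202, 0.0019], 'dr': [0.0, 0.0, -10.63]}
{'xyz': [0.0362, 0.0274, 0.0019], 'dr': [0.0, 0.0, -10.63]}
{'xyz': [0.0306, 0.0336, 0.0019], 'dr': [0.0, 0.0, -10.63]}
{'xyz': [0.0239, 0.0386, 0.0019], 'dr': [0.0, 0.0, -10.63]}
dist 454.42581401872303
[  81.72900974    0.83485574 -166.84855338] [[ 0.    0.96  0.3 ]
 [ 1.   -0.   -0.  ]
 [ 0.    0.3  -0.96]]
```

Call:
drive_tool --steps '[{"xyz": [0.036,-0.0275,0.002],"dr": [0,0,-10.6]},{"xyz": [0.0405,-0.0205,0.002],"dr": [0,0,-10.6]},{"xyz": [0.0435,-0.0125,0.002],"dr": [0,0,-10.6]},{"xyz": [0.045,-0.0045,0.002],"dr": [0,0,-10.6]},{"xyz": [0.045,0.004,0.002],"dr": [0,0,-10.6]},{"xyz": [0.0435,0.0125,0.002],"dr": [0,0,-10.6]},{"xyz": [0.0405,0.02,0.002],"dr": [0,0,-10.6]},{"xyz": [0.036,0.0275,0.002],"dr": [0,0,-10.6]},{"xyz": [0.0305,0.0335,0.002],"dr": [0,0,-10.6]},{"xyz": [0.024,0.0385,0.002],"dr": [0,0,-10.6]}]'

```text
$.steps[0]: bad value
```

Call:
drive_tool --steps '[{"xyz": [0,0,0],"dr": [0,0,0]},{"xyz": [0,0,0],"dr": [0,0,0]}]'

```text
$.steps[0]: bad value
```

Run:
```python
from h import *
s=r.get_state();C=cam('wrist');im=r.grab_frame('wrist');cv2.imwrite('pics/w1.png',im)
print(s['time'],s['tool_pos'],s['ee_rot'],s['qpos'])
for d in r.pinpoint('wedge','wrist'): print(d,ray('wrist',d['at'],0,C).round(1))
for d in r.outline_of('wedge','wrist'):print(d['confidence'],np.round(d['rect']), cv2.minAreaRect(np.argwhere(d['pixels'])[:,::-1].astype(np.float32)))
```

```text
1.0 [ 170.79604247 -653.04970824  218.6648593 ] [ 3.14157216e+00 -1.79216155e-05  2.55830844e-01] [-1.35278432e+00  1.15997634e-01  1.44157243e+00  1.86853640e-05
  1.58400278e+00 -3.78185934e-02]
```

View pics/w1.png

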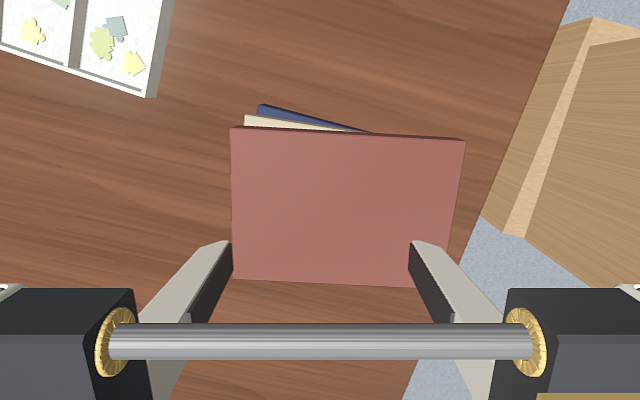

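The move was refused, apparently because every row needs "fingers". The picture still shows the books below the start pose.

Call:
drive_tool --steps '[{"xyz": [0.036,-0.0275,0.002],"dr": [0,0,-10.6],"fingers": 1},{"xyz": [0.0405,-0.0205,0.002],"dr": [0,0,-10.6],"fingers": 1},{"xyz": [0.0435,-0.0125,0.002],"dr": [0,0,-10.6],"fingers": 1},{"xyz": [0.045,-0.0045,0.002],"dr": [0,0,-10.6],"fingers": 1},{"xyz": [0.045,0.004,0.002],"dr": [0,0,-10.6],"fingers": 1},{"xyz": [0.0435,0.0125,0.002],"dr": [0,0,-10.6],"fingers": 1},{"xyz": [0.0405,0.02,0.002],"dr": [0,0,-10.6],"fingers": 1},{"xyz": [0.036,0.0275,0.002],"dr": [0,0,-10.6],"fingers": 1},{"xyz": [0.0305,0.0335,0.002],"dr": [0,0,-10.6],"fingers": 1},{"xyz": [0.024,0.0385,0.002],"dr": [0,0,-10.6],"fingers": 1}]'

```text
time: 2.4
tool_pos: [450.9, -295.5, 198.8]
ee_rot: [3.141, 0.0, 2.112]
force: [-0.4, -0.3, 0.3]
gripper_width: 93.0
grip_force: 0.0
```

Run:
```python
from h import *
s=r.get_state();C=cam('wrist');im=r.grab_frame('wrist');cv2.imwrite('pics/w2.png',im)
print(s['time'],s['tool_pos'],s['ee_rot'],s['qpos'])
for d in r.pinpoint('wedge','wrist'): print(d,ray('wrist',d['at'],0,C).round(1))
for d in r.outline_of('wedge','wrist'):print(d['confidence'],np.round(d['rect']), cv2.minAreaRect(np.argwhere(d['pixels'])[:,::-1].astype(np.float32)))
```

```text
2.4 [ 450.88715594 -295.47999137  198.78688279] [3.14141718e+00 3.98026863e-04 2.11190237e+00] [-6.27436803e-01 -1.76934080e-01  1.75995927e+00  5.64298246e-06
  1.55813251e+00 -1.16854295e+00]
{'at': [345.1, 73.2], 'confidence': 0.75} [ 419.4 -197.5    0. ]
{'at': [433.5, 164.3], 'confidence': 0.71} [ 549.5 -226.2    0. ]
{'at': [317.5, 182.9], 'confidence': 0.66} [ 453.7 -308.     0. ]
0.88 [343.  73.  62.  51.] ((343.1613464355469, 70.85553741455078), (46.953250885009766, 59.08139419555664), 85.03025817871094)
0.79 [442. 165.  63.  58.] ((442.1083068847656, 165.00180053710938), (52.725040435791016, 56.46379852294922), 12.26477336883545)
0.56 [315. 188.  39.  66.] ((314.5, 189.0), (62.0, 39.0), 90.0)
```

View pics/w2.png

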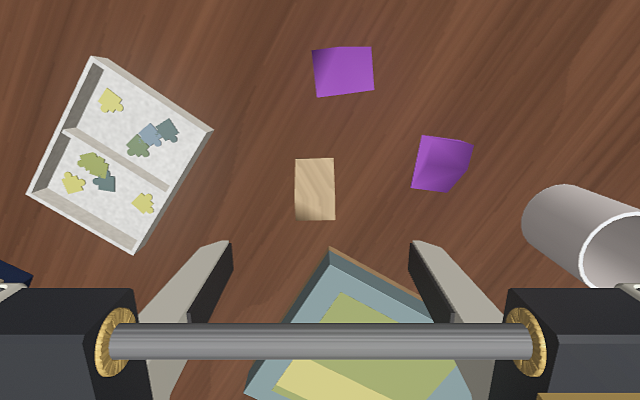

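```bash
cat > fit.py <<'E'
from h import *
V=np.array([[-28.5,0],[-28.5,36],[-4.5,36],[28.5,3],[28.5,0]])
W=np.array([[x,y,z] for x,z in V for y in(-20,20)])
def wmask(shape,pose,C,name='wrist'):
    c,s=np.cos(pose[2]),np.sin(pose[2]); P=np.c_[pose[0]+c*W[:,0]-s*W[:,1],pose[1]+s*W[:,0]+c*W[:,1],W[:,2]]
    h=cv2.convexHull((proj(name,P,C)*16).astype(np.int32)); m=np.zeros(shape,np.uint8); cv2.fillConvexPoly(m,h,255,cv2.LINE_AA,4); return m
E
python3 - <<'E'
from fit import *
from scipy.optimize import minimize
im=cv2.imread('pics/w2.png'); C=cam('wrist')
hsv=cv2.cvtColor(im,cv2.COLOR_BGR2HSV); roi=im[145:235,280:350]
m=np.zeros((400,640),np.uint8)
g=cv2.cvtColor(im,cv2.COLOR_BGR2GRAY); t,_=cv2.threshold(g[145:235,280:350],0,255,cv2.THRESH_OTSU)
m[145:235,280:350]=(g[145:235,280:350]>t)*255
print(t,(m>0).sum())
for y0 in(2.11,2.11-np.pi):
    f=lambda p:np.abs(wmask(m.shape,p,C).astype(float)-m).sum()/255
    o=minimize(f,[454,-308,y0],method='Nelder-Mead',options=dict(initial_simplex=[[454,-308,y0],[464,-308,y0],[454,-298,y0],[454,-308,y0+.1]],xatol=.05,fatol=.5,maxiter=300)); print(o.x,o.fun)
cl=cv2.createCLAHE(6,(2,2)).apply(g[145:235,280:350]); cv2.imwrite('pics/c2.png',cv2.resize(np.hstack([cl]),None,fx=6,fy=6,interpolation=cv2.INTER_CUBIC))
print(g[155:225:5,300:330].mean(1).round(), hsv[155:225:5,300:330,1].mean(1).round())
E
```

```text
131.0 2345
[ 451.38145084 -309.81810128    2.14055711] 241.37254901960785
[ 452.43640077 -311.51890844   -1.02121135] 344.2980392156863
[ 84. 181. 178. 177. 177. 178. 178. 178. 177. 177. 174. 167. 152. 102.] [124.  72.  73.  73.  73.  73.  73.  73.  73.  73.  74.  76.  80. 105.]
```

View pics/c2.png

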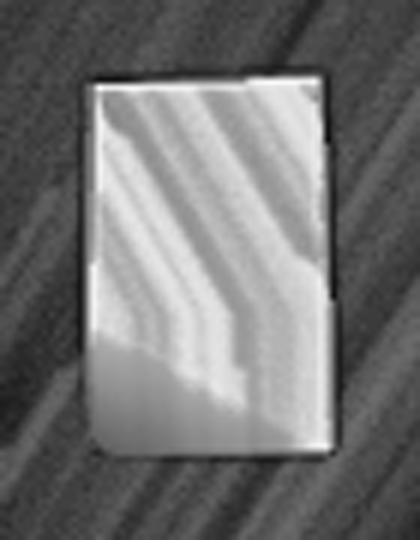

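Run:
```python
from fit import *
C=cam('wrist')
for pose in([451.4,-309.8,2.1406],[452.4,-311.5,-1.0212]):
    c,s=np.cos(pose[2]),np.sin(pose[2])
    P=np.c_[pose[0]+c*W[:,0]-s*W[:,1],pose[1]+s*W[:,0]+c*W[:,1],W[:,2]]
    print(proj('wrist',P,C).round(0).tolist())
k=C[0]; print(k['position'])
a=cv2.imread('pics/top0.png')[205:255,375:435]; b=cv2.imread('pics/side0.png')[150:190,340:390]
f=lambda i:cv2.resize(i,(380,int(380*i.shape[0]/i.shape[1])),interpolation=cv2.INTER_CUBIC)
a,b=f(a),f(b); h=max(len(a),len(b)); pd=lambda i:cv2.copyMakeBorder(i,0,h-len(i),0,0,cv2.BORDER_CONSTANT)
cv2.imwrite('pics/c3.png',np.hstack([pd(a),pd(b)]))
```

```text
[[334.0, 208.0], [298.0, 209.0], [335.0, 219.0], [296.0, 220.0], [335.0, 196.0], [294.0, 197.0], [333.0, 157.0], [295.0, 159.0], [333.0, 157.0], [295.0, 158.0]]
[[296.0, 159.0], [333.0, 159.0], [293.0, 166.0], [335.0, 166.0], [294.0, 190.0], [334.0, 190.0], [297.0, 211.0], [333.0, 211.0], [297.0, 210.0], [333.0, 210.0]]
[ 407.79802852 -225.42507616  365.51574827]
```

View pics/c3.png

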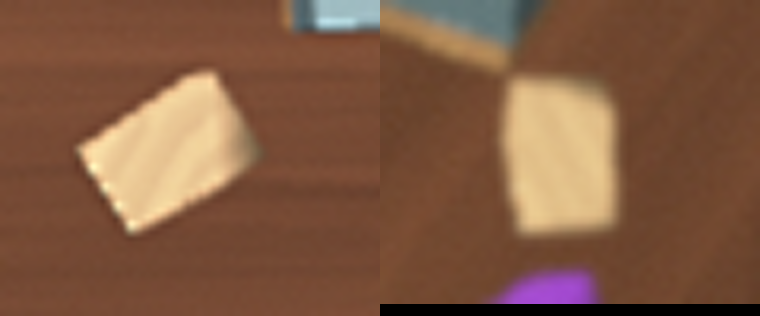

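Under the toe-up model the outline spans rows 157–220 with a crease at 196. The picture shows 158–221 with a crease at about 194, so the wedge's toe points along tool +x. Its pose is about (451, -310) with yaw 2.14.

Call:
drive_tool --steps '[{"xyz": [-0.029,-0.0065,0.02],"dr": [0,0,-1.6],"fingers": 0.6},{"xyz": [0,0,0.045],"dr": [0,0,0],"fingers": 0.6},{"xyz": [0,0,0.045],"dr": [0,0,0],"fingers": 0.6},{"xyz": [0,0,0.045],"dr": [0,0,0],"fingers": 0.6},{"xyz": [0,0,0.028],"dr": [0,0,0],"fingers": 0.6},{"xyz": [0,0,0.01],"dr": [0,0,0],"fingers": 0.6},{"xyz": [0,0,0],"dr": [0,0,0],"fingers": 0.6}]'

```text
time: 3.42
tool_pos: [459.1, -325.5, 5.9]
ee_rot: [-3.141, -0.0, 2.132]
force: [-0.4, -0.2, 0.6]
gripper_width: 74.3
grip_force: 0.0
```

Call:
drive_tool --steps '[{"xyz": [0.002,0,0],"dr": [0,0,0],"fingers": -0.6},{"xyz": [0,0,0],"dr": [0,0,0],"fingers": -0.6},{"xyz": [0,0,0],"dr": [0,0,0],"fingers": -0.6},{"xyz": [0,0,0],"dr": [0,0,0],"fingers": -0.6}]' --force 25

```text
time: 3.92
tool_pos: [458.5, -323.4, 6.0]
ee_rot: [3.141, 0.0, 2.134]
force: [-0.2, 1.1, 3.5]
gripper_width: 39.9
grip_force: 24.9
```

```bash
cat >> h.py <<'E'
def btool(yaw): return (R.from_euler('z',yaw)*R.from_euler('y',-S)*R.from_euler('x',np.pi)).as_matrix()
E
python3 - <<'E'
from h import *
p=np.load('easel.npy'); t=board(p,-10,0,106); print(t)
s=r.get_state(); s0=np.array(s['tool_pos']); s0[2]+=120
import h
class Q: # plan from the lifted pose
    def get_state(self): return dict(tool_pos=s0,ee_rot=s['ee_rot'])
h.r=Q(); plan(t,btool(1.54),10)
E
```

```text
[596.36751694 141.874722   143.13061945]
{'xyz': [0.032, 0.0365, -0.0017], 'dr': [-0.26, 0.88, 3.4]}
{'xyz': [0.0341, 0.0345, -0.0011], 'dr': [-0.26, 0.88, 3.4]}
{'xyz': [0.0361, 0.0325, -0.0004], 'dr': [-0.26, 0.88, 3.4]}
{'xyz': [0.038, 0.0303, 0.0004], 'dr': [-0.26, 0.88, 3.4]}
{'xyz': [0.0397, 0.028, 0.0011], 'dr': [-0.26, 0.88, 3.4]}
{'xyz': [0.0412, 0.0256, 0.0018], 'dr': [-0.26, 0.88, 3.4]}
{'xyz': [0.0427, 0.0231, 0.0026], 'dr': [-0.26, 0.88, 3.4]}
{'xyz': [0.0439, 0.0205, 0.0033], 'dr': [-0.26, 0.88, 3.4]}
{'xyz': [0.045, 0.0178, 0.0041], 'dr': [-0.26, 0.88, 3.4]}
{'xyz': [0.0459, 0.0151, 0.0049], 'dr': [-0.26, 0.88, 3.4]}
dist 485.54384345439513
```

Call:
drive_tool --steps '[{"xyz": [0,0,-0.03],"dr": [0,0,0],"fingers": -0.6},{"xyz": [0,0,-0.045],"dr": [0,0,0],"fingers": -0.6},{"xyz": [0,0,-0.045],"dr": [0,0,0],"fingers": -0.6}]'

```text
time: 4.3
tool_pos: [458.1, -323.1, 126.9]
ee_rot: [-3.141, -0.0, 2.134]
force: [0.4, 0.1, -1.8]
gripper_width: 40.1
grip_force: 24.9
```

Call:
drive_tool --steps '[{"xyz": [0.032,0.0365,-0.0015],"dr": [-0.25,0.9,3.4],"fingers": -0.6},{"xyz": [0.034,0.0345,-0.001],"dr": [-0.25,0.9,3.4],"fingers": -0.6},{"xyz": [0.036,0.0325,-0.0005],"dr": [-0.25,0.9,3.4],"fingers": -0.6},{"xyz": [0.038,0.0305,0.0005],"dr": [-0.25,0.9,3.4],"fingers": -0.6},{"xyz": [0.0395,0.028,0.001],"dr": [-0.25,0.9,3.4],"fingers": -0.6},{"xyz": [0.041,0.0255,0.002],"dr": [-0.25,0.9,3.4],"fingers": -0.6},{"xyz": [0.0425,0.023,0.0025],"dr": [-0.25,0.9,3.4],"fingers": -0.6},{"xyz": [0.044,0.0205,0.0035],"dr": [-0.25,0.9,3.4],"fingers": -0.6},{"xyz": [0.045,0.018,0.004],"dr": [-0.25,0.85,3.4],"fingers": -0.6},{"xyz": [0.046,0.015,0.005],"dr": [-0.25,0.85,3.4],"fingers": -0.6}]'

```text
time: 5.55
tool_pos: [597.0, 143.1, 142.8]
ee_rot: [-3.137, -0.159, 1.537]
force: [0.7, -0.6, -0.9]
gripper_width: 39.9
grip_force: 24.9
```

Call:
drive_tool --steps '[{"xyz": [0,0,0],"dr": [0,0,0],"fingers": -0.6},{"xyz": [0,0,0],"dr": [0,0,0],"fingers": -0.6}]'

```text
time: 5.8
tool_pos: [596.5, 141.2, 142.4]
ee_rot: [-3.137, -0.158, 1.54]
force: [0.2, -0.2, -0.2]
gripper_width: 40.0
grip_force: 24.9
```

Run:
```python
from h import *
s=r.get_state();C=cam('wrist');im=r.grab_frame('wrist');cv2.imwrite('pics/w3.png',im)
print(s['time'],s['tool_pos'],s['ee_rot'],s['qpos'],s['force'],s['torque'],s['gripper_width'])
A=R.from_euler('xyz',s['ee_rot']).as_matrix(); print(A.round(3))
for l in('tube','easel','fence_knob'):
    for d in r.pinpoint(l,'wrist'): print(l,d)
```

```text
5.8 [596.51860607 141.20182845 142.40364058] [-3.13689762 -0.15835783  1.53959277] [ 0.11324657 -0.00561016  1.69846369  0.1589139   1.43220398  0.12338222] [ 0.24684734 -0.2456845  -0.23142127] [-0.14255144 -0.09238279 -0.0334202 ] 39.95099813526529
[[ 0.031  1.     0.   ]
 [ 0.987 -0.03   0.158]
 [ 0.158 -0.005 -0.987]]
tube {'at': [323.3, 107.4], 'confidence': 0.96}
easel {'at': [319.4, 178.2], 'confidence': 0.58}
```

View pics/w3.png

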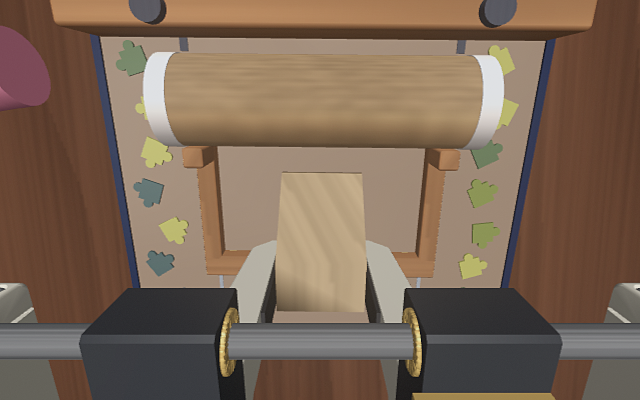

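The view shows the wedge centred, toe uphill, between the posts at (196,156) and (443,160), with the tube's centre at (323,107). I'll lower it now with a slight yaw correction.

Call:
drive_tool --steps '[{"xyz": [0,0,0.03],"dr": [-0.2,0,0.6],"fingers": -0.6},{"xyz": [0,0,0.035],"dr": [0,0,0],"fingers": -0.6},{"xyz": [0,0,0.022],"dr": [0,0,0],"fingers": -0.6},{"xyz": [0,0,0.006],"dr": [0,0,0],"fingers": -0.6},{"xyz": [0,0,0],"dr": [0,0,0],"fingers": -0.6},{"xyz": [0,0,0],"dr": [0,0,0],"fingers": -0.6}]'

```text
time: 6.75
tool_pos: [597.7, 156.1, 52.2]
ee_rot: [-3.141, -0.159, 1.528]
force: [0.2, -1.2, 0.2]
gripper_width: 40.0
grip_force: 24.9
```

Call:
drive_tool --steps '[{"xyz": [0,0,0.0015],"dr": [0,0,0],"fingers": -0.6},{"xyz": [0,0,0],"dr": [0,0,0],"fingers": -0.6},{"xyz": [0,0,0],"dr": [0,0,0],"fingers": -0.6}]'

```text
time: 7.12
tool_pos: [597.1, 156.5, 49.5]
ee_rot: [-3.139, -0.159, 1.528]
force: [-0.1, -0.6, -0.3]
gripper_width: 40.0
grip_force: 24.9
```

Call:
drive_tool --steps '[{"xyz": [0,0,0.003],"dr": [0,0,0],"fingers": -0.6},{"xyz": [0,0,0],"dr": [0,0,0],"fingers": -0.6},{"xyz": [0,0,0],"dr": [0,0,0],"fingers": -0.6}]'

```text
time: 7.5
tool_pos: [597.1, 156.9, 46.3]
ee_rot: [-3.139, -0.159, 1.528]
force: [-0.1, 0.0, 0.5]
gripper_width: 39.9
grip_force: 24.9
```

Call:
drive_tool --steps '[{"xyz": [0,0,0.001],"dr": [0,0,0],"fingers": -0.6},{"xyz": [0,0,0],"dr": [0,0,0],"fingers": -0.6},{"xyz": [0,0,0],"dr": [0,0,0],"fingers": -0.6}]'

```text
time: 7.88
tool_pos: [597.1, 157.1, 45.5]
ee_rot: [-3.139, -0.159, 1.528]
force: [-0.1, -0.9, -0.7]
gripper_width: 40.0
grip_force: 24.9
```

Call:
drive_tool --steps '[{"xyz": [0,0,0.001],"dr": [0,0,0],"fingers": -0.6},{"xyz": [0,0,0],"dr": [0,0,0],"fingers": -0.6},{"xyz": [0,0,0],"dr": [0,0,0],"fingers": -0.6}]'

```text
time: 8.25
tool_pos: [597.1, 157.2, 44.4]
ee_rot: [-3.139, -0.159, 1.528]
force: [1.7, -0.1, -0.3]
gripper_width: 40.4
grip_force: 24.9
```

Call:
drive_tool --steps '[{"xyz": [0,0,0.0007],"dr": [0,0,0],"fingers": -0.6},{"xyz": [0,0,0],"dr": [0,0,0],"fingers": -0.6}]'

```text
time: 8.5
tool_pos: [597.2, 157.3, 44.1]
ee_rot: [-3.139, -0.159, 1.528]
force: [-2.6, -1.1, 3.5]
gripper_width: 40.1
grip_force: 24.9
```

Call:
drive_tool --steps '[{"xyz": [0,0,0.0007],"dr": [0,0,0],"fingers": -0.6},{"xyz": [0,0,0],"dr": [0,0,0],"fingers": -0.6}]'

```text
time: 8.75
tool_pos: [597.2, 157.4, 44.0]
ee_rot: [-3.139, -0.159, 1.528]
force: [-7.7, -3.9, 10.7]
gripper_width: 39.9
grip_force: 24.9
```

Call:
drive_tool --steps '[{"xyz": [0,0,-0.0007],"dr": [0,0,0],"fingers": -0.6},{"xyz": [0,0,0],"dr": [0,0,0],"fingers": -0.2},{"xyz": [0,0,0],"dr": [0,0,0],"fingers": -0.6},{"xyz": [0,0,0],"dr": [0,0,0],"fingers": -0.6},{"xyz": [0,0,0],"dr": [0,0,0],"fingers": -0.6}]'

```text
time: 9.38
tool_pos: [597.2, 157.4, 44.0]
ee_rot: [-3.139, -0.159, 1.528]
force: [-2.7, -1.2, 5.9]
gripper_width: 40.1
grip_force: 24.9
```

Call:
drive_tool --steps '[{"xyz": [0.003,0,-0.0004],"dr": [0,0,0],"fingers": -0.6},{"xyz": [0.003,0,0],"dr": [0,0,0],"fingers": -0.6},{"xyz": [0.003,0,0],"dr": [0,0,0],"fingers": -0.6},{"xyz": [0,0,0],"dr": [0,0,0],"fingers": -0.6},{"xyz": [0,0,0],"dr": [0,0,0],"fingers": -0.6}]'

```text
time: 10.0
tool_pos: [597.4, 166.3, 45.5]
ee_rot: [-3.139, -0.159, 1.528]
force: [0.2, -0.6, -0.1]
gripper_width: 39.8
grip_force: 24.9
```

Call:
drive_tool --steps '[{"xyz": [0.0015,0,0],"dr": [0,0,0],"fingers": -0.6},{"xyz": [0.0015,0,0],"dr": [0,0,0],"fingers": -0.6},{"xyz": [0.0015,0,0],"dr": [0,0,0],"fingers": -0.6},{"xyz": [0,0,0],"dr": [0,0,0],"fingers": -0.6},{"xyz": [0,0,0],"dr": [0,0,0],"fingers": -0.6}]'

```text
time: 10.62
tool_pos: [597.6, 170.6, 46.2]
ee_rot: [-3.139, -0.159, 1.528]
force: [0.7, 0.0, -0.1]
gripper_width: 40.1
grip_force: 24.9
```

Call:
drive_tool --steps '[{"xyz": [0.001,0,0],"dr": [0,0,0],"fingers": -0.6},{"xyz": [0.001,0,0],"dr": [0,0,0],"fingers": -0.6},{"xyz": [0.001,0,0],"dr": [0,0,0],"fingers": -0.6},{"xyz": [0.001,0,0],"dr": [0,0,0],"fingers": -0.6},{"xyz": [0,0,0],"dr": [0,0,0],"fingers": -0.6}]'

```text
time: 11.25
tool_pos: [597.8, 174.6, 46.9]
ee_rot: [-3.139, -0.159, 1.528]
force: [-0.1, -0.3, -1.6]
gripper_width: 40.1
grip_force: 24.9
```

Call:
drive_tool --steps '[{"xyz": [0.001,0,0],"dr": [0,0,0],"fingers": -0.6},{"xyz": [0.001,0,0],"dr": [0,0,0],"fingers": -0.6},{"xyz": [0.001,0,0],"dr": [0,0,0],"fingers": -0.6},{"xyz": [0,0,0],"dr": [0,0,0],"fingers": -0.6}]'

```text
time: 11.75
tool_pos: [598.0, 177.7, 47.4]
ee_rot: [-3.139, -0.159, 1.528]
force: [-0.1, -0.6, -0.6]
gripper_width: 39.9
grip_force: 24.9
```

Next I'll advance 0.5 mm at a time.

Call:
drive_tool --steps '[{"xyz": [0.0007,0,0],"dr": [0,0,0],"fingers": -0.6},{"xyz": [0.0007,0,0],"dr": [0,0,0],"fingers": -0.6},{"xyz": [0.0006,0,0],"dr": [0,0,0],"fingers": -0.6},{"xyz": [0,0,0],"dr": [0,0,0],"fingers": -0.6}]'

```text
time: 12.25
tool_pos: [598.1, 179.5, 47.8]
ee_rot: [-3.139, -0.159, 1.528]
force: [0.5, -0.8, -0.8]
gripper_width: 39.9
grip_force: 24.9
```

Call:
drive_tool --steps '[{"xyz": [0.0005,0,0],"dr": [0,0,0],"fingers": -0.6},{"xyz": [0.0005,0,0],"dr": [0,0,0],"fingers": -0.6},{"xyz": [0,0,0],"dr": [0,0,0],"fingers": -0.6}]'

```text
time: 12.62
tool_pos: [598.1, 180.5, 47.9]
ee_rot: [-3.139, -0.159, 1.528]
force: [0.6, -1.3, -0.6]
gripper_width: 39.8
grip_force: 24.9
```

Run:
```python
from h import *
C=cam('wrist');im=r.grab_frame('wrist');cv2.imwrite('pics/w4.png',im)
for l in('tube',):
    for d in r.pinpoint(l,'wrist'): print(l,d)
s=r.get_state();print(s['tool_pos'],s['force'])
```

```text
tube {'at': [320.3, 154.0], 'confidence': 0.8}
[598.07419049 180.5361962   47.86960262] [ 0.3820604  -1.27087415 -1.0058443 ]
```

View pics/w4.png

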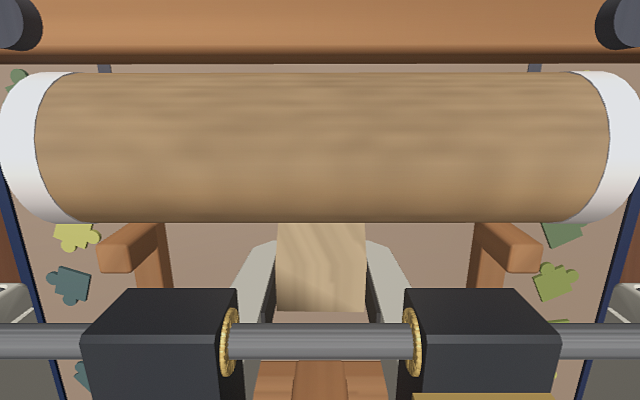

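The view shows the wedge's toe under the tube's low side (tube edge at row 222) and a thin gap of board between tube and rail (rows 63–70), so I'll go on.

Call:
drive_tool --steps '[{"xyz": [0.0006,0,0],"dr": [0,0,0],"fingers": -0.6},{"xyz": [0.0006,0,0],"dr": [0,0,0],"fingers": -0.6},{"xyz": [0,0,0],"dr": [0,0,0],"fingers": -0.6}]'

```text
time: 13.1
tool_pos: [598.2, 181.7, 48.1]
ee_rot: [-3.139, -0.159, 1.528]
force: [0.5, -0.9, -1.4]
gripper_width: 40.0
grip_force: 24.9
```

Call:
drive_tool --steps '[{"xyz": [0.0006,0,0],"dr": [0,0,0],"fingers": -0.6},{"xyz": [0.0006,0,0],"dr": [0,0,0],"fingers": -0.6},{"xyz": [0,0,0],"dr": [0,0,0],"fingers": -0.6}]'

```text
time: 13.48
tool_pos: [598.2, 182.9, 48.2]
ee_rot: [-3.139, -0.159, 1.528]
force: [-0.5, 0.0, -0.7]
gripper_width: 39.9
grip_force: 24.9
```

Call:
drive_tool --steps '[{"xyz": [0.0005,0,0],"dr": [0,0,0],"fingers": -0.6},{"xyz": [0.0005,0,0],"dr": [0,0,0],"fingers": -0.6},{"xyz": [0,0,0],"dr": [0,0,0],"fingers": -0.6}]'

```text
time: 13.85
tool_pos: [598.2, 183.9, 48.4]
ee_rot: [-3.139, -0.159, 1.528]
force: [0.2, -0.6, -1.0]
gripper_width: 39.4
grip_force: 24.9
```

```bash
cat > tube.py <<'E'
from h import *
p=np.load('easel.npy'); s=r.get_state(); C=cam('wrist'); im=r.grab_frame('wrist')
g=im[:,250:390].astype(int).mean(1)
A=R.from_euler('xyz',s['ee_rot']).as_matrix(); B=(R.from_euler('z',1.528)*R.from_euler('y',-S)).as_matrix()
q=B.T@(np.array(s['tool_pos'])-[p[0],p[1],40]); print('TCP s,y,n',q.round(2),'F along slope',(B.T@s['force']).round(2),s['time'])
for d in r.outline_of('tube','wrist')[:1]:
    col=d['pixels'][:,200:270]|d['pixels'][:,380:450]; rows=np.where(col.mean(1)>.5)[0]; e=(rows[0],rows[-1]+1)
    # silhouette of a cylinder axis at s,n=30: fit s to both edges
    def sil(sv):
        th=np.linspace(0,2*np.pi,181); P=[board(p,sv+30*np.cos(t),0,30+30*np.sin(t)) for t in th]
        v=proj('wrist',P,C)[:,1]; return v.min(),v.max()
    o=least_squares(lambda x:np.array(sil(x[0]))-e,[70],diff_step=1e-3); print('tube s',o.x,o.fun.round(1),e)
    for rail in(101,105,110,115): print(rail,proj('wrist',[board(p,rail,0,0),board(p,rail,0,46)],C)[:,1].round(1))
# rail edge rows: strongest gradients above the tube
gr=np.abs(np.diff(im[:100,260:380].astype(int).mean(1),axis=0)).sum(1); print('grad rows',[(i,int(gr[i])) for i in np.argsort(-gr)[:8]])
E
python3 tube.py
```

```text
TCP s,y,n [16.72 -0.06  5.86] F along slope [-0.75 -0.23 -0.91] 13.85
tube s [75.51156579] [ 0.1 -0.1] (np.int64(73), np.int64(223))
101 [86.7 84.5]
105 [77.8 72.3]
110 [66.5 56.6]
115 [54.9 40.6]
grad rows [(np.int64(71), 304), (np.int64(0), 110), (np.int64(72), 100), (np.int64(1), 50), (np.int64(63), 27), (np.int64(64), 27), (np.int64(62), 26), (np.int64(55), 25)]
```

The tube follows the wedge: it is at s≈75.5 and the rail at about 111. That leaves roughly 5–6 mm.

Call:
drive_tool --steps '[{"xyz": [0.0006,0,0],"dr": [0,0,0],"fingers": -0.6},{"xyz": [0.0006,0,0],"dr": [0,0,0],"fingers": -0.6},{"xyz": [0.0006,0,0],"dr": [0,0,0],"fingers": -0.6},{"xyz": [0,0,0],"dr": [0,0,0],"fingers": -0.6}]'

```text
time: 14.45
tool_pos: [598.3, 185.6, 48.7]
ee_rot: [-3.139, -0.159, 1.528]
force: [-0.3, -0.7, -0.5]
gripper_width: 39.8
grip_force: 24.9
```

Call:
drive_tool --steps '[{"xyz": [0.0005,0,0],"dr": [0,0,0],"fingers": -0.6},{"xyz": [0.0005,0,0],"dr": [0,0,0],"fingers": -0.6},{"xyz": [0,0,0],"dr": [0,0,0],"fingers": -0.6},{"xyz": [0,0,0],"dr": [0,0,0],"fingers": -0.6}]'

```text
time: 14.95
tool_pos: [598.3, 186.0, 48.6]
ee_rot: [-3.139, -0.158, 1.528]
force: [0.3, -5.8, -2.6]
gripper_width: 40.2
grip_force: 24.9
```

Call:
drive_tool --steps '[{"xyz": [0.0005,0,0],"dr": [0,0,0],"fingers": -0.6},{"xyz": [0,0,0],"dr": [0,0,0],"fingers": -0.6},{"xyz": [0,0,0],"dr": [0,0,0],"fingers": -0.6}]'

```text
time: 15.32
tool_pos: [598.3, 186.1, 48.7]
ee_rot: [-3.139, -0.157, 1.528]
force: [-1.1, -10.0, -1.3]
gripper_width: 40.0
grip_force: 24.9
```

```bash
python3 tube.py
```

```text
TCP s,y,n [18.96 -0.07  5.8 ] F along slope [-10.14   0.63   0.34] 15.325
tube s [77.02349109] [ 0.2 -0.2] (np.int64(75), np.int64(225))
101 [91.6 91.4]
105 [82.7 79.3]
110 [71.5 63.8]
115 [60.  47.9]
grad rows [(np.int64(74), 226), (np.int64(7), 57), (np.int64(8), 37), (np.int64(73), 30), (np.int64(71), 29), (np.int64(9), 28), (np.int64(70), 27), (np.int64(69), 27)]
```

Call:
drive_tool --steps '[{"xyz": [-0.0002,0,0],"dr": [0,0,0],"fingers": -0.6},{"xyz": [0,0,0],"dr": [0,0,0],"fingers": -0.6},{"xyz": [0,0,0],"dr": [0,0,0],"fingers": -0.6}]'

```text
time: 15.8
tool_pos: [598.3, 186.1, 48.7]
ee_rot: [-3.139, -0.157, 1.528]
force: [-0.9, -8.7, -2.6]
gripper_width: 40.1
grip_force: 24.9
```

Call:
drive_tool --steps '[{"xyz": [0,0,0],"dr": [0,0,0],"fingers": 0.3},{"xyz": [0,0,0],"dr": [0,0,0],"fingers": 0.3},{"xyz": [0,0,0],"dr": [0,0,0],"fingers": 0.3}]'

```text
time: 16.18
tool_pos: [598.4, 187.1, 49.1]
ee_rot: [-3.139, -0.159, 1.528]
force: [0.7, -0.2, 1.0]
gripper_width: 59.6
grip_force: 0.0
```

Call:
drive_tool --steps '[{"xyz": [0,0,-0.015],"dr": [0,0,0],"fingers": 0.3},{"xyz": [0,0,-0.04],"dr": [0,0,0],"fingers": 0.3},{"xyz": [-0.04,0,-0.045],"dr": [0,0,0],"fingers": 0.3},{"xyz": [-0.045,0,0],"dr": [0,0,0],"fingers": 0.3},{"xyz": [0,0,0],"dr": [0,0,0],"fingers": 0.3},{"xyz": [0,0,0],"dr": [0,0,0],"fingers": 0.3}]'

```text
time: 16.92
tool_pos: [594.5, 87.4, 134.9]
ee_rot: [-3.14, -0.159, 1.528]
force: [-0.9, 0.2, -0.9]
gripper_width: 60.4
grip_force: 0.0
```

```bash
python3 tube.py
python3 - <<'E'
from h import *
for c in('wrist','top'):
    C=cam(c); im=r.grab_frame(c); cv2.imwrite(f'pics/{c}5.png',im)
    for l in('fence_knob','wedge'):
        for d in r.pinpoint(l,c):
            print(c,l,d)
            p=np.load('easel.npy'); n=51 if l!='wedge' else 0
            print(least_squares(lambda q:proj(c,board(p,q[0],q[1],n),C)[0]-d['at'],[0,0]).x.round(1))
E
```

```text
TCP s,y,n [-65.11  -0.43 106.4 ] F along slope [ 0.01  0.88 -0.95] 16.925
tube s [56.03843782] [-28.4  34.7] (np.int64(0), np.int64(43))
101 [-36.7 -66.3]
105 [-43.5 -74.9]
110 [-52.1 -85.7]
115 [-60.8 -96.7]
grad rows [(np.int64(42), 285), (np.int64(40), 19), (np.int64(41), 13), (np.int64(44), 11), (np.int64(34), 10), (np.int64(23), 9), (np.int64(43), 8), (np.int64(10), 8)]
wrist fence_knob {'at': [317.2, 220.1], 'confidence': 0.95}
[-66.2   2.6]
wrist wedge {'at': [321.0, 66.7], 'confidence': 0.7}
[35.4  0.3]
top wedge {'at': [369.2, 193.1], 'confidence': 0.73}
[-409.1   28.4]
top wedge {'at': [199.4, 175.6], 'confidence': 0.53}
[39.5  3.7]
```

Call:
drive_tool --steps '[{"xyz": [-0.001,-0.003,0.03],"dr": [0,0,0],"fingers": 0.3},{"xyz": [0,0,0.035],"dr": [0,0,0],"fingers": 0.3},{"xyz": [0,0,0.017],"dr": [0,0,0],"fingers": 0.3},{"xyz": [0,0,0],"dr": [0,0,0],"fingers": 0.3},{"xyz": [0,0,0],"dr": [0,0,0],"fingers": 0.3}]'

```text
time: 17.95
tool_pos: [592.4, 99.3, 54.5]
ee_rot: [-3.141, -0.159, 1.528]
force: [-0.2, -0.4, 0.6]
gripper_width: 60.3
grip_force: 0.0
```

Call:
drive_tool --steps '[{"xyz": [0,0,0],"dr": [0,0,0],"fingers": -0.8},{"xyz": [0,0,0],"dr": [0,0,0],"fingers": -0.8},{"xyz": [0,0,0],"dr": [0,0,0],"fingers": -0.8},{"xyz": [0,0,0],"dr": [0,0,0],"fingers": -0.8}]' --force 25

```text
time: 18.45
tool_pos: [594.1, 99.2, 53.4]
ee_rot: [3.138, -0.159, 1.528]
force: [28.6, 0.9, -14.0]
gripper_width: 29.8
grip_force: 25.0
```

Call:
drive_tool --steps '[{"xyz": [0,0.002,-0.0005],"dr": [0,0,0],"fingers": -0.8},{"xyz": [0,0,0],"dr": [0,0,0],"fingers": -0.8},{"xyz": [0,0,0],"dr": [0,0,0],"fingers": -0.8}]'

```text
time: 18.82
tool_pos: [594.1, 99.2, 53.4]
ee_rot: [-3.141, -0.159, 1.528]
force: [6.9, 2.0, -6.8]
gripper_width: 29.8
grip_force: 25.0
```

Good. Now I'll draw the fence down slowly at first.

Call:
drive_tool --steps '[{"xyz": [-0.002,0.0003,-0.0003],"dr": [0,0,0],"fingers": -0.8},{"xyz": [-0.004,0,0],"dr": [0,0,0],"fingers": -0.8},{"xyz": [-0.006,0,0],"dr": [0,0,0],"fingers": -0.8},{"xyz": [-0.006,0,0],"dr": [0,0,0],"fingers": -0.8},{"xyz": [-0.006,0,0],"dr": [0,0,0],"fingers": -0.8},{"xyz": [-0.006,0,0],"dr": [0,0,0],"fingers": -0.8},{"xyz": [-0.006,0,0],"dr": [0,0,0],"fingers": -0.8},{"xyz": [-0.006,0,0],"dr": [0,0,0],"fingers": -0.8},{"xyz": [-0.006,0,0],"dr": [0,0,0],"fingers": -0.8}]'

```text
time: 19.95
tool_pos: [592.2, 51.9, 45.9]
ee_rot: [-3.14, -0.159, 1.528]
force: [6.4, 3.2, -7.8]
gripper_width: 30.0
grip_force: 25.0
```

Call:
drive_tool --steps '[{"xyz": [-0.006,0,0],"dr": [0,0,0],"fingers": -0.8},{"xyz": [-0.006,0,0],"dr": [0,0,0],"fingers": -0.8},{"xyz": [-0.004,0,0],"dr": [0,0,0],"fingers": -0.8},{"xyz": [-0.003,0,0],"dr": [0,0,0],"fingers": -0.8},{"xyz": [-0.003,0,0],"dr": [0,0,0],"fingers": -0.8},{"xyz": [-0.002,0,0],"dr": [0,0,0],"fingers": -0.8},{"xyz": [0,0,0],"dr": [0,0,0],"fingers": -0.8},{"xyz": [0,0,0],"dr": [0,0,0],"fingers": -0.8}]'

```text
time: 20.95
tool_pos: [591.2, 28.1, 42.1]
ee_rot: [-3.14, -0.159, 1.528]
force: [6.2, 1.3, -7.9]
gripper_width: 29.9
grip_force: 25.0
```

Call:
drive_tool --steps '[{"xyz": [-0.001,0,0],"dr": [0,0,0],"fingers": -0.8},{"xyz": [-0.001,0,0],"dr": [0,0,0],"fingers": -0.8},{"xyz": [-0.001,0,0],"dr": [0,0,0],"fingers": -0.8},{"xyz": [0,0,0],"dr": [0,0,0],"fingers": -0.8}]'

```text
time: 21.45
tool_pos: [591.1, 25.3, 41.7]
ee_rot: [-3.14, -0.159, 1.528]
force: [6.7, 1.9, -8.2]
gripper_width: 29.8
grip_force: 25.0
```

Call:
drive_tool --steps '[{"xyz": [-0.001,0,0],"dr": [0,0,0],"fingers": -0.8},{"xyz": [-0.001,0,0],"dr": [0,0,0],"fingers": -0.8},{"xyz": [0,0,0],"dr": [0,0,0],"fingers": -0.8}]'

```text
time: 21.82
tool_pos: [591.1, 24.3, 41.6]
ee_rot: [-3.14, -0.161, 1.528]
force: [7.0, 12.1, -7.4]
gripper_width: 29.9
grip_force: 25.0
```

Call:
drive_tool --steps '[{"xyz": [-0.001,0,0],"dr": [0,0,0],"fingers": -0.8},{"xyz": [0,0,0],"dr": [0,0,0],"fingers": -0.8},{"xyz": [0,0,0],"dr": [0,0,0],"fingers": -0.8}]'

```text
time: 22.2
tool_pos: [591.0, 24.2, 41.5]
ee_rot: [-3.14, -0.162, 1.529]
force: [6.5, 18.2, -5.4]
gripper_width: 30.2
grip_force: 25.0
```

Call:
drive_tool --steps '[{"xyz": [0.001,0,0],"dr": [0,0,0],"fingers": -0.8},{"xyz": [0,0,0],"dr": [0,0,0],"fingers": 0.4},{"xyz": [0,0,0],"dr": [0,0,0],"fingers": 0.4},{"xyz": [0,0,0],"dr": [0,0,0],"fingers": 0.4},{"xyz": [0,0,-0.03],"dr": [0,0,0],"fingers": 0.4},{"xyz": [0,0,-0.05],"dr": [0,0,0],"fingers": 0.4},{"xyz": [0,0,-0.05],"dr": [0,0,0],"fingers": 0.4},{"xyz": [0.03,0,-0.02],"dr": [0,0,0],"fingers": 0.4},{"xyz": [0.03,0,0],"dr": [0,0,0],"fingers": 0.4},{"xyz": [0,0,0],"dr": [0,0,0],"fingers": 0.4}]'

```text
time: 23.45
tool_pos: [592.6, 59.8, 199.9]
ee_rot: [-3.14, -0.159, 1.53]
force: [-0.5, -1.2, 0.0]
gripper_width: 65.2
grip_force: 0.0
```

Run:
```python
from h import *
p=np.load('easel.npy'); s=r.get_state(); print(s['time'],s['tool_pos'],s['force'])
C=cam('wrist'); im=r.grab_frame('wrist'); cv2.imwrite('pics/w6.png',im)
for l,n in(('fence_knob',51),('wedge',0),('tube',30)):
    for d in r.pinpoint(l,'wrist'):
        print(l,d,least_squares(lambda q:proj('wrist',board(p,q[0],q[1],n),C)[0]-d['at'],[0,0]).x.round(1))
```

```text
23.45 [592.63181647  59.76538613 199.90824831] [-0.45463052 -1.22972553  0.03554951]
fence_knob {'at': [320.6, 251.6], 'confidence': 0.76} [-140.6    0.7]
wedge {'at': [321.7, 50.7], 'confidence': 0.81} [36.   0.3]
```

View pics/w6.png

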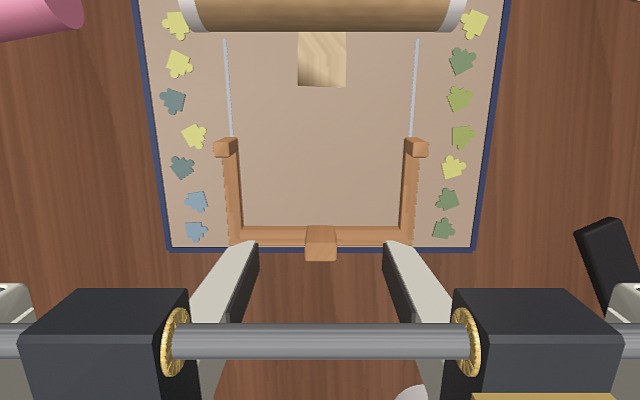

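The fence sits at its lower stop with the knob at (320,243). The wedge at (321,60) still holds the tube after release. One numeric check that the tube is still tight against the rail:

Call:
drive_tool --steps '[{"xyz": [0.03,0,0],"dr": [0,0,0],"fingers": 0.4},{"xyz": [0.04,0,0],"dr": [0,0,0],"fingers": 0.4},{"xyz": [0.04,0,0],"dr": [0,0,0],"fingers": 0.4},{"xyz": [0,0,0],"dr": [0,0,0],"fingers": 0.4},{"xyz": [0,0,0],"dr": [0,0,0],"fingers": 0.4}]'

```text
time: 24.28
tool_pos: [597.2, 166.4, 216.2]
ee_rot: [-3.139, -0.158, 1.528]
force: [-0.1, 0.3, 0.2]
gripper_width: 65.1
grip_force: 0.0
```

```bash
python3 tube.py
```

```text
TCP s,y,n [ 25.62   0.21 174.32] F along slope [0.32 0.15 0.2 ] 24.275
tube s [76.73192046] [ 0.2 -0.2] (np.int64(93), np.int64(163))
101 [ 99.5 100.6]
105 [95.1 95.5]
110 [89.5 89. ]
115 [83.9 82.5]
grad rows [(np.int64(92), 206), (np.int64(29), 196), (np.int64(30), 68), (np.int64(21), 67), (np.int64(90), 66), (np.int64(89), 61), (np.int64(66), 49), (np.int64(88), 39)]
```

Run:
```python
from h import *
im=r.grab_frame('wrist')
for c in((230,290),(300,340),(350,410)): print([tuple(im[i,c[0]:c[1]].mean(0).astype(int).tolist()) for i in range(84,98)])
for c in((145,165),(480,500)): print('end',[tuple(im[i,c[0]:c[1]].mean(0).astype(int).tolist()) for i in range(84,98)])
o=r.outline_of('tube','wrist')[0]['rect'];print(o)
```

```text
[(107, 149, 195), (106, 148, 194), (105, 146, 193), (105, 146, 193), (106, 148, 194), (92, 129, 174), (75, 108, 150), (58, 85, 121), (72, 90, 113), (120, 162, 189), (114, 151, 178), (114, 150, 178), (112, 147, 174), (117, 151, 179)]
[(103, 143, 189), (102, 143, 189), (101, 142, 188), (102, 143, 189), (104, 145, 191), (86, 122, 166), (70, 101, 142), (52, 78, 112), (69, 87, 110), (110, 150, 179), (107, 143, 171), (109, 144, 172), (108, 142, 169), (113, 147, 175)]
[(97, 136, 181), (98, 137, 182), (98, 138, 182), (99, 139, 184), (99, 139, 183), (82, 116, 159), (66, 95, 134), (50, 72, 101), (88, 111, 135), (111, 149, 180), (108, 144, 172), (112, 147, 175), (113, 147, 174), (113, 146, 174)]
end [(108, 150, 197), (107, 149, 196), (106, 148, 194), (105, 146, 192), (104, 146, 192), (97, 137, 182), (81, 116, 159), (63, 94, 135), (50, 67, 93), (138, 142, 154), (129, 135, 149), (125, 132, 145), (125, 130, 143), (125, 131, 144)]
end [(96, 134, 179), (98, 137, 181), (99, 138, 184), (101, 141, 186), (94, 132, 177), (78, 111, 154), (61, 90, 129), (46, 63, 88), (115, 115, 126), (108, 111, 124), (106, 110, 124), (105, 108, 121), (105, 108, 122), (105, 109, 123)]
[53.2, 121.4, 102.6, 75.9]
```

No board shows between the rail and the tube: the rounded rail edge goes straight into the tube. The tube is tight, so I'm handing in.

```bash
python3 -c "
from rig import r
print(r.hand_in())"
```

```text
the job is handed in; nothing more can be done
None
```

The job is handed in: the wedge went in with a push of about 9–10 N and holds the tube tight against the top rail. The fence is drawn down to its lower stop and released, and the arm is clear of everything.

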